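# Wedge a rocking balance steady

## Robot

A 6-joint arm with a two-finger parallel gripper is mounted at the origin on a cart in front of the work surface, level with it; the furniture and walls round the work are solid. World frame = base frame: x ahead of the robot, y to its left, z up, the work surface at z = 0. Lengths are in m, angles in degrees, forces in N, time in s.
With the tool pointing down it reaches from about 0.4 to 0.925 m from the base axis. Payload 12.5 kg.
Tool frame: the origin (TCP) lies midway between the tips of the shut fingers; the grasp point (between the pads) lies arm.hold_point_z behind it (arm.hold_point_z is the distance from the TCP to the grasp point, in m); z points along the fingers, y is the line along which they close (so a half turn about z gives the same grasp; the last joint's range is limited). The gripper opens to 95 mm and grips with 3 to 60 N. Pads are 20 mm wide; open, the fingers measure 119 mm over their backs; the gripper's body (75 mm by 180 mm) begins 59 mm behind the grasp point.
Start: joints at [68.663, 28.126, 89.318, -0, 62.55, -6.05], TCP at [0.165, 0.603, 0.193] pointing down, gripper open.
Joint ranges: [-177.58, 177.58], [-47.91, 125.51], [2.72, 160], [-65.01, 245.01], [3.68, 167.84], [-153.87, 153.87]. Speed limits (degrees/s): [127.2, 127.2, 159.86, 180, 180, 180].

## Interface

Orientations are given as [roll, pitch, yaw] about the fixed x, y, z axes, in that order (R = Rz(yaw) Ry(pitch) Rx(roll)).
In Python, from cell import arm, eyes gives the robot as it stands.
- The arm moves only by the tool play_rows, never from a script. Its arguments are lists of equal length, an entry for each row: "gripper": the finger opening in cm, from 0 to 9.51; "linear": the shift along the tool's x, y, z in cm, a list of three; "spin": the turn about the tool's z in degrees. In form: {"gripper": [gripper, ...], "linear": [[x, y, z], ...], "spin": [spin, ...]}. A call has 1 to 12 rows; each row shifts and turns the commanded pose from where the row before left it, along the tool's axes as they then stand; what a row does not reach is not made up. A row lasts 1/10 s, in which the tool goes at most 50 mm and 8.59 degrees, less where a joint would pass 70% of its speed; a pose out of reach is approached as far as the arm can. A call with a gripper value outside its range is refused whole. The fingers move at their own pace and stop on an object; the grip force is fixed at half the most. Time passes only in rows, so rows that do not move let the fingers close. It gives the time, the measured TCP pose, the force, the opening and the grip force at its end, in the units of the state.
- arm.get_obs(): the state, without advancing time (a new reading comes with each control period).
- eyes.read_camera(name): name is "scene" or "top"; returns (picture, depth): 384x512x3 uint8, blue, green, red; 384x512 float32, m along the optical axis (not along the pixel's ray), 0 where there is no reading.
- eyes.calibration(name): a dict with "fx", "fy", "cx", "cy" (pixels), "rvec" (rotation vector, rad) and "tvec" (3), from world to camera coordinates, as OpenCV has them. Camera axes: x right, y down, z forward; pixel columns grow to the right and rows downward; lengths in m; the calibration is good to about 2 mm. A picture is of the moment at which its call begins. calibration takes no time and is no camera call.
- arm.sign_off(): hands the job in; it is judged then, once.
The state is a dict: "time_s": time; "joint_pos": joint angles; "qd": joint speeds; "effort": joint torques, N m; "ee_pos": TCP position; "ee_rot": TCP orientation; "force": force on the tool from outside, world axes, zero at the start; "ft_torque": the same for the moment, N m; "finger_gap": finger opening in m; "finger_force": force on a finger pad.
Only numpy, scipy, OpenCV 4.12 (cv2) and the standard library are available. Lean on these libraries where they do the work, as an engineer would, in place of code of your own. Each camera call takes 0.05 s, during which the arm holds its last target. There are 200 camera calls.

## Task

The weighing balance rocks because its front left foot has lost its rubber pad. With the fingertips only, push the orange wedge along the bench, thin end first, under that foot, pressing on the corner above it to feel whether it still rocks, until the balance stands level and firm; do not pick up the wedge or the balance, shove the balance out of its place or disturb the things around it. Finish while still pressing firmly down on that front left corner of the balance, with no rocking left under your fingers.

Things in the scene. Friction and masses are not known exactly. Their poses are not given: they have to be found in the camera images.
- balance: White and grey top-loading weighing balance, 225 (its x) x 180 mm (its y), about 2.3 kg, loose on the bench. Origin: centre of its footprint at bench level; x points from the keypad front (robot side) to the rear, y to its left, z up. Deck 60 mm up, housing underside 22 mm up, steel pan 112 mm across with its top 70 mm up. Feet under the corners at x = +-88, y = +-66 mm; the three good ones hold it level.
- press_corner (a point): Point on the flat deck straight above the bare front left foot, 60 mm above the bench when level, 24 mm in from the front and left edges; the deck is bare for 20 mm round it. Pushed down here with about 3 N (2 to 4 N) while the foot hangs free, the balance rocks about the diagonal of its front right and rear left feet until the foot lands; let go, it rocks back to level.
- bare_foot (a point): Point of the balance at bench level straight below the bare front left foot (x = -88, y = +66 mm of the balance). That foot is a steel screw without its pad, with a round end 12 mm across. While the balance is level this end hangs 4 to 10 mm clear of the bench: how much differs from start to start and must be felt.
- wedge: Loose orange plastic levelling wedge, 110 mm long (its x), 44 mm wide (its y), about 60 g, flat on the bench in front of that corner, thin end roughly towards it. Origin: centre of its underside. The top slopes evenly from 2 mm high at the thin end (x = +55 mm) to 18 mm at the upright flat blunt end (x = -55 mm).
- wedge_heel (a point): Middle of the wedge's flat blunt end, 9 mm above the bench, where it is pushed. The wedge slides easily (under 2 N) until it is tight under the foot, then resists sharply (5 N and more within 2 mm). It stays where it is left, also when the corner is pressed. Forced on with 20 N or more it begins to lift the corner and shove the balance away.
- sample_jar: Bystander: jar with yellow cap, 60 mm across, 62 mm high, on the bench to the left of the wedge. Origin: centre of its underside. Behind it stands the fixed centrifuge, a solid block 0.25 m high left of the balance (x from 0.47 m, y from -0.15 to 0.29 m in the world), its open lid reaching 0.7 m up behind: keep arm and gripper clear of it.
- beaker: Bystander: glass beaker, 54 mm across, 70 mm high, in front of the right half of the balance. Origin: centre of its underside.
- coverslip_box: Bystander: small white box with blue lid, 32 x 32 x 22 mm, beyond the jar to the left. Origin: centre of its underside.

How it is judged (in metres and radians):
On the way:
1. the wedge has been pushed under the bare foot, balance still level (x of press_corner in the frame of wedge between -0.055 and 0.052 m and y of press_corner in the frame of wedge between -0.02 and 0.02 m and angle between balance's own z axis and vertical below 0.02 rad), for 0.1 s.
At the end, for the whole second after the job is handed in: Fingers hold the corner down (over 4 N, within 50 mm of the point above the bare foot) and it does not give: balance at rest, level within 0.8 degrees, within 20 mm of its place, its bare foot bearing on the wedge (over 2 N, within 20 mm of its middle line), which lies flat on the bench (x of press_corner in the frame of wedge between -0.055 and 0.052 m and y of press_corner in the frame of wedge between -0.02 and 0.02 m and contact force between the fingers and balance above 4 N and horizontal distance between the grasp point and press_corner below 0.05 m and angle between balance's own z axis and vertical below 0.014 rad and contact force between wedge and balance above 2 N and height (world z) of wedge below 0.004 m and distance of balance from where it was at the start of the episode below 0.02 m and linear speed of balance below 0.01 m/s); the arm keeps its last pose, push and grip.
It fails at once if the wedge is lifted or tipped off the bench (height (world z) of wedge above 0.01 m or angle between wedge's own z axis and vertical above 0.2 rad).
It fails at once if the balance is lifted (height (world z) of balance above 0.012 m).
It fails at once if the balance is shoved more than 25 mm from its place (distance of balance from where it was at the start of the episode above 0.025 m).
It fails at once if the jar, the beaker or the small box is moved more than 30 mm (distance of any of sample_jar, beaker, coverslip_box from where it was at the start of the episode above 0.03 m).
It also fails if it takes over 58 s, if anything falls off the work surface, if the arm or the gripper's body presses on something with over 40 N, if the wrist force passes 120 N, or if a joint passes its speed limit or range.

## Working session

There is one attempt and no reset: what is moved stays moved. The work goes in short steps, Python scripts to look and compute and a tool call to move; the robot and the scene stay as the last step left them, time stands still between calls to the robot, and variables do not carry over. Pictures are saved under pics/ and viewed, at most 10 in all, crops included, and the job is handed in when it is done.

Besides the shell and the picture viewer there is one more tool, called in YAML: its name, and indented under it one key for each argument. play_rows: Moves the arm, as the interface text tells. Its arguments: {"type":"object","properties":{"gripper":{"type":"array"},"linear":{"type":"array"},"spin":{"type":"array"}},"required":["gripper","linear","spin"]}

```bash
mkdir -p pics; ls; cat > h.py <<'E'
import numpy as np, cv2
from cell import arm, eyes
def cam(n):
    c=eyes.calibration(n); K=np.array([[c['fx'],0,c['cx']],[0,c['fy'],c['cy']],[0,0,1.]])
    R=cv2.Rodrigues(np.array(c['rvec'],float))[0]; t=np.array(c['tvec'],float).ravel(); return K,R,t
def ray(n,uv,z):
    K,R,t=cam(n); uv=np.atleast_2d(np.array(uv,float)); d=np.c_[uv,np.ones(len(uv))]@np.linalg.inv(K).T@R; o=-R.T@t
    return o+d*((z-o[2])/d[:,2])[:,None]
def pts(n,dep):
    K,R,t=cam(n); v,u=np.mgrid[:dep.shape[0],:dep.shape[1]]
    p=np.stack([u,v,np.ones_like(u)],-1)@np.linalg.inv(K).T*dep[...,None]
    return (p-t)@R
E
python3 - <<'E'
from h import *
for n in ('scene','top'):
    im,d=eyes.read_camera(n); cv2.imwrite(f'pics/{n}0.png',im); np.save(f'{n}0.npy',d)
    K,R,t=cam(n); print(n,K[0,0],-R.T@t,R[2])
print(arm.get_obs(), arm.hold_point_z)
E
```

```text
pics
scene 460.0006917269805 [-0.24675029 -0.62837968  0.70140179] [ 0.71486211  0.38662629 -0.58265966]
top 403.0880746690618 [ 0.42299028 -0.22708901  1.31453565] [ 0.09944274  0.00814401 -0.99500996]
{'time_s': 0.1, 'joint_pos': array([ 6.86648596e+01,  2.81609342e+01,  8.93460734e+01,  7.50527370e-04,
        6.25511782e+01, -6.04901731e+00]), 'qd': array([-0.02604362, -0.06525343, -0.14897466,  0.01983531,  0.03880957,
       -0.10151759]), 'effort': array([ 3.28016722e-03, -6.13621616e+01, -2.58600998e+01,  6.94703800e-02,
        4.70543175e-02, -2.43541507e-05]), 'ee_pos': array([0.16464672, 0.60267453, 0.19262096]), 'ee_rot': array([-1.79942208e+02, -6.79355753e-03,  1.64713527e+02]), 'force': array([-0.07123446,  0.4303789 ,  0.13202834]), 'ft_torque': array([ 0.00767952, -0.02029433, -0.04002471]), 'finger_force': 0.0, 'finger_gap': 0.09532553253465072} 0.0188
```

View pics/top0.png

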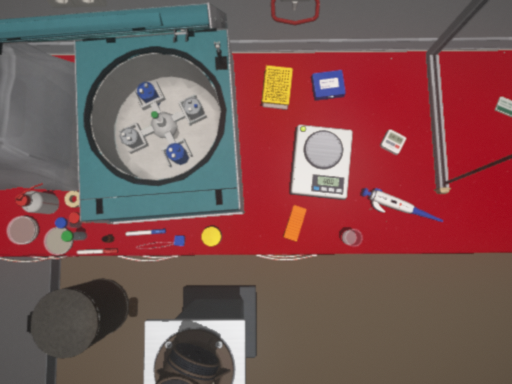

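View pics/scene0.png

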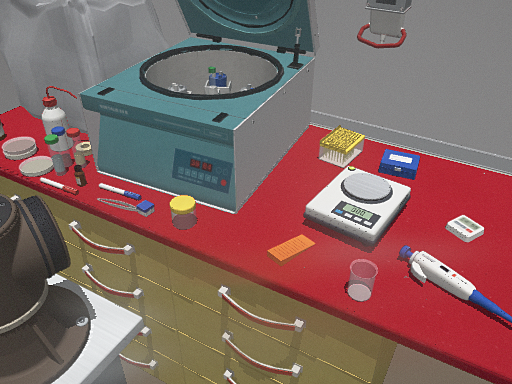

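The top view shows the balance at columns 290–353, rows 125–200. The orange wedge is at (295,223), the jar at (211,236), the beaker at (351,237) and the centrifuge's right side at about column 243. Next I measure positions.

```bash
python3 - <<'E'
from h import *
im=cv2.imread('pics/top0.png'); d=np.load('top0.npy'); P=pts('top',d)
hsv=cv2.cvtColor(im,cv2.COLOR_BGR2HSV)
H,S,V=[hsv[...,i].astype(int) for i in range(3)]
roi=np.zeros(H.shape,bool); roi[195:250,270:330]=1
o=(roi&(H>7)&(H<22)&(S>150)).astype(np.uint8)
cs=max(cv2.findContours(o,0,1)[0],key=cv2.contourArea)
for z in (0.005,):
    w=ray('top',cs[:,0,:],z)[:,:2]; print('wedge',cv2.minAreaRect((w*1000).astype(np.float32)))
print(cv2.boxPoints(cv2.minAreaRect((w*1000).astype(np.float32))))
m=o>0; q=P[m]; A=np.c_[q[:,:2],np.ones(len(q))]; print('plane',np.linalg.lstsq(A,q[:,2],rcond=None)[0], q[:,2].min(),q[:,2].max(), q[:,:2].mean(0))
roi[:]=0; roi[115:210,280:365]=1
b=roi&(P[...,2]>0.045)&(P[...,2]<0.09)
print('deck z',np.percentile(P[b][:,2],[5,20,50,80,95]))
cs=max(cv2.findContours(b.astype(np.uint8),0,1)[0],key=cv2.contourArea)
w=ray('top',cs[:,0,:],0.06)[:,:2]; r=cv2.minAreaRect((w*1000).astype(np.float32)); print('bal',r); print(cv2.boxPoints(r))
b2=(roi&(S<60)&(V>150)).astype(np.uint8); b2=cv2.morphologyEx(b2,3,np.ones((15,15)))
cs=max(cv2.findContours(b2,0,1)[0],key=cv2.contourArea);w=ray('top',cs[:,0,:],0.06)[:,:2]; r=cv2.minAreaRect((w*1000).astype(np.float32)); print('bal col',r); print(cv2.boxPoints(r))
bench=(H<6)&(S>150)&(d>0); print('bench z',np.median(P[bench][:,2]))
for n,sl in (('jar',np.s_[222:250,197:225]),('beaker',np.s_[222:250,337:366])):
    q=P[sl].reshape(-1,3); q=q[(q[:,2]>0.03)&(q[:,2]<.1)]; print(n,q[:,:2].min(0),q[:,:2].max(0),np.median(q[:,2]))
# scene wedge
im=cv2.imread('pics/scene0.png'); hsv=cv2.cvtColor(im,cv2.COLOR_BGR2HSV)
H,S,V=[hsv[...,i].astype(int) for i in range(3)]
roi=np.zeros(H.shape,bool); roi[225:270,255:325]=1
o=roi&(H>7)&(H<22)&(S>150)
q=pts('scene',np.load('scene0.npy'))[o]; print('scene wedge',q[:,:2].mean(0))
A=np.c_[q[:,:2],np.ones(len(q))]; print('plane',np.linalg.lstsq(A,q[:,2],rcond=None)[0],np.percentile(q[:,2],[0,5,50,95,100]))
cv2.imwrite('pics/c.png',cv2.resize(cv2.imread('pics/top0.png')[110:255,235:375],None,fx=4,fy=4,interpolation=2))
E
```

```text
wedge ((458.2203369140625, -323.01605224609375), (45.83205795288086, 109.69245910644531), 71.174560546875)
[[ 398.91336 -327.0081 ]
 [ 502.73795 -362.40433]
 [ 517.52734 -319.02402]
 [ 413.70273 -283.62778]]
plane [0.60794598 3.79720231 0.96424388] -0.0022725314989663994 1.3145356494554845 [ 0.45716552 -0.32165652]
deck z [0.05556963 0.05838399 0.06142127 0.06664574 0.07032294]
bal ((649.3214111328125, -407.0360107421875), (176.14500427246094, 220.7456512451172), 83.557861328125)
[[ 529.7638  -482.16858]
 [ 749.1156  -506.93622]
 [ 768.879   -331.90344]
 [ 549.5272  -307.1358 ]]
bal col ((649.6928100585938, -407.4506530761719), (173.2613983154297, 218.8262176513672), 83.45722961425781)
[[ 531.1212  -481.05005]
 [ 748.5222  -505.9842 ]
 [ 768.2644  -333.85126]
 [ 550.8634  -308.9171 ]]
bench z 0.0015880344257386337
jar [ 0.38961441 -0.08831566] [ 0.44534704 -0.03161344] 0.06165913850249588
beaker [ 0.38356251 -0.52410866] [ 0.4354689  -0.47174987] 0.06314830595879614
scene wedge [ 0.44328655 -0.32600045]
plane [-0.53878825 -0.78266093 -0.0050806 ] [-1.40927204e-03  6.54695326e-04  8.46721465e-03  1.60433002e-02
  7.01401787e-01]
```

View pics/c.png

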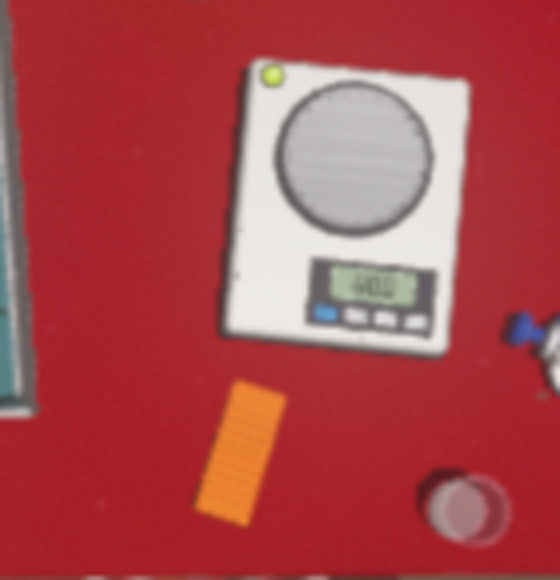

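The crop confirms the wedge's thin end points at the front-left corner, but the wedge is yawed about −19°. The bare foot is at about (0.570,−0.332). I'll go over high, then nudge the left side of the heel to square the wedge up. That rotation should bring its centreline onto the foot.

play_rows:
  gripper: [0,0,0,0,0,0,0,0,0,0]
  linear:
    - [0,0,-5]
    - [0,0,-5]
    - [0,0,-5]
    - [0,0,-2]
    - [-2.6,-3.4,0]
    - [-2.6,-3.4,0]
    - [-2.6,-3.4,0]
    - [-2.6,-3.4,0]
    - [-2.6,-3.4,0]
    - [-2.6,-3.4,0]
  spin: [-8,-7.3,0,0,0,0,0,0,0,0]

```text
time_s: 1.1
ee_pos: [0.3214, 0.3974, 0.363]
ee_rot: [-180.0, -0.0, -180.0]
force: [1.7, 0.9, -0.8]
finger_gap: 0.0202
finger_force: 0.0
```

play_rows:
  gripper: [0,0,0,0,0,0,0,0,0,0,0,0]
  linear:
    - [-2.2,-4.2,0]
    - [-2.2,-4.2,0]
    - [-2.2,-4.2,0]
    - [-2.2,-4.2,0]
    - [-2.2,-4.2,0]
    - [-2.2,-4.2,0]
    - [0,-5,0]
    - [0,-5,0]
    - [0,-5,0]
    - [0,-5,0]
    - [0,-5,0]
    - [0,-5,0]
  spin: [0,0,0,0,0,0,0,0,0,0,0,0]

```text
time_s: 2.3
ee_pos: [0.4524, -0.155, 0.3631]
ee_rot: [180.0, 0.0, -180.0]
force: [1.1, 0.1, 0.7]
finger_gap: 0.0007
finger_force: 0.0
```

play_rows:
  gripper: [0,0,0,0,0,0,0,0,0,0,0]
  linear:
    - [1.2,-5,0]
    - [1.3,-5,0]
    - [0,0,5]
    - [0,0,5]
    - [0,0,5]
    - [0,0,5]
    - [0,0,5]
    - [0,0,5]
    - [0,0,3]
    - [0,0,2.1]
    - [0,0,0]
  spin: [0,0,0,0,0,0,0,0,0,0,0]

```text
time_s: 3.4
ee_pos: [0.4275, -0.2491, 0.0097]
ee_rot: [179.8, -0.2, -180.0]
force: [0.6, -0.1, 0.6]
finger_gap: 0.0008
finger_force: 0.0
```

play_rows:
  gripper: [0,0,0,0,0,0,0,0,0]
  linear:
    - [0,-0.5,0.3]
    - [0,-0.5,0.3]
    - [0,-0.5,0]
    - [0,-0.5,0]
    - [0,-0.5,0]
    - [0,-0.5,0]
    - [0,-0.5,0]
    - [0,-0.5,0]
    - [0,0,0]
  spin: [0,0,0,0,0,0,0,0,0]

```text
time_s: 4.3
ee_pos: [0.4288, -0.2907, 0.0061]
ee_rot: [-180.0, 0.0, 180.0]
force: [0.1, 0.4, -0.0]
finger_gap: 0.0007
finger_force: 0.0
```

```bash
cat >> h.py <<'E'
def wedge(z=0.006):
    im,d=eyes.read_camera('top')
    hsv=cv2.cvtColor(im,cv2.COLOR_BGR2HSV); H,S,V=[hsv[...,i].astype(int) for i in range(3)]
    roi=np.zeros(H.shape,bool); roi[170:252,265:335]=1
    o=(roi&(H>7)&(H<22)&(S>150)).astype(np.uint8)
    cs=max(cv2.findContours(o,0,1)[0],key=cv2.contourArea)
    r=cv2.minAreaRect((ray('top',cs[:,0,:],z)[:,:2]*1000).astype(np.float32))
    print('wedge',np.round(r[0],1),np.round(r[1],1),round(r[2],1)); print(np.round(cv2.boxPoints(r),1).tolist())
    b=np.zeros(H.shape,bool); b[115:210,280:365]=1
    b=(b&(S<60)&(V>150)).astype(np.uint8); b=cv2.morphologyEx(b,3,np.ones((15,15)))
    cs=max(cv2.findContours(b,0,1)[0],key=cv2.contourArea);r=cv2.minAreaRect((ray('top',cs[:,0,:],.06)[:,:2]*1000).astype(np.float32)); print('bal',np.round(r[0],1),np.round(r[1],1),round(r[2],1))
    return im
E
python3 - <<'E'
from h import *
im=wedge(); cv2.imwrite('pics/t1.png',cv2.resize(im[110:255,235:375],None,fx=4,fy=4,interpolation=2))
print(arm.get_obs()['joint_pos'])
E
```

```text
wedge [ 495.9 -335.9] [43.  29.8] 70.8
[[474.79998779296875, -351.20001220703125], [502.8999938964844, -361.1000061035156], [517.0999755859375, -320.5], [488.8999938964844, -310.70001220703125]]
bal [ 649.6 -407.1] [173.9 219.5] 83.4
[-4.14179682e+01  3.54577911e+01  1.13791702e+02  1.24065511e-02
  3.07517940e+01 -1.31419343e+02]
```

View pics/t1.png

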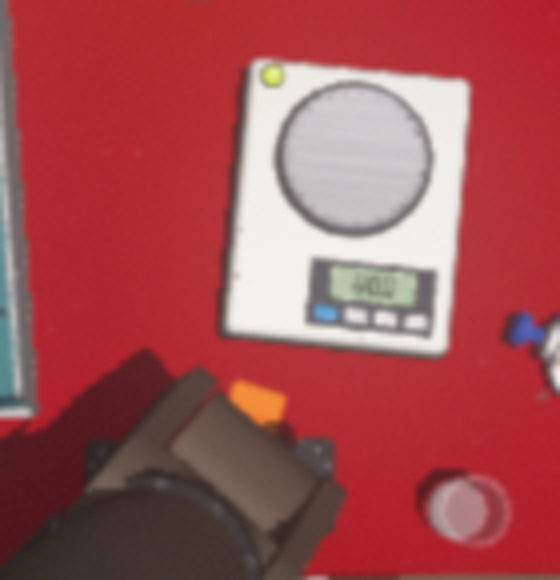

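The arm hides most of the wedge in the top view, and its visible thin end hasn't moved yet. I'll check the scene camera.

```bash
python3 - <<'E'
from h import *
im,d=eyes.read_camera('scene'); cv2.imwrite('pics/s1.png',cv2.resize(im[150:310,200:400],None,fx=4,fy=3.7,interpolation=2))
K,R,t=cam('scene')
p=arm.get_obs()['ee_pos']; c=K@(R@p+t); print(c[:2]/c[2])
E
```

```text
[272.27982815 249.10877623]
```

View pics/s1.png

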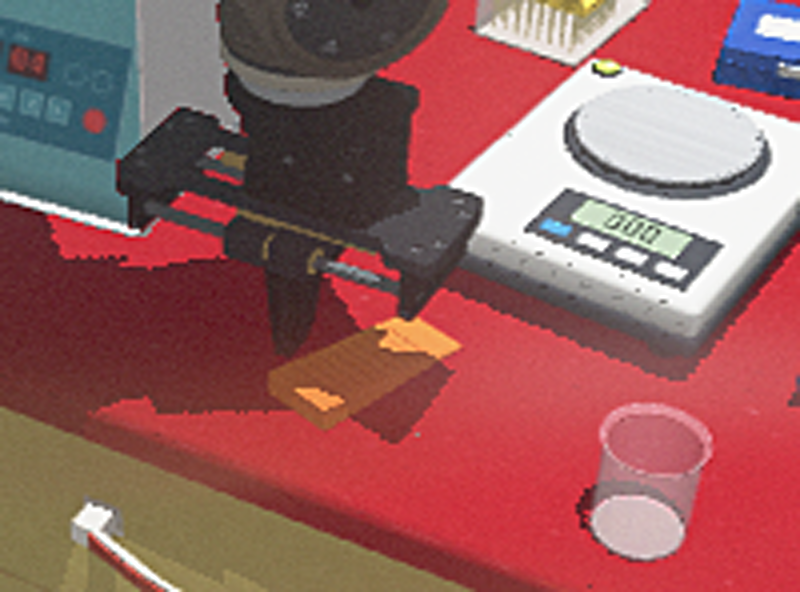

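The fingertips taper, so they are only just touching the wedge side near the heel. I'll push about 12 mm more, back off and measure.

play_rows:
  gripper: [0,0,0,0,0,0,0,0,0,0]
  linear:
    - [0,-0.4,0]
    - [0,-0.4,0]
    - [0,-0.4,0]
    - [0,0,0]
    - [0,2,0]
    - [3,2,-2]
    - [5,2,-2]
    - [5,0,0]
    - [4,0,0]
    - [0,0,0]
  spin: [0,0,0,0,0,0,0,0,0,0]

```text
time_s: 5.4
ee_pos: [0.2616, -0.2422, 0.0437]
ee_rot: [179.9, -0.1, 179.9]
force: [1.0, -0.1, 0.4]
finger_gap: 0.0007
finger_force: 0.0
```

```bash
python3 - <<'E'
from h import *
im=wedge(); cv2.imwrite('pics/t2.png',cv2.resize(im[110:255,235:375],None,fx=4,fy=4,interpolation=2))
E
```

```text
wedge [ 458.2 -323. ] [ 45.7 109.6] 71.2
[[398.8999938964844, -326.8999938964844], [502.70001220703125, -362.29998779296875], [517.4000244140625, -319.0], [413.70001220703125, -283.70001220703125]]
bal [ 649.6 -407.3] [173.6 219.3] 83.4
```

The top measurement says the wedge hasn't moved, which is odd. I'll cross-check with the scene view.

```bash
python3 - <<'E'
from h import *
im,d=eyes.read_camera('scene'); im0=cv2.imread('pics/scene0.png')
cv2.imwrite('pics/s2.png',np.hstack([cv2.resize(x[200:290,240:340],None,fx=4,fy=4,interpolation=2) for x in (im0,im)]))
K,R,t=cam('scene')
for p in ([.4288,-.2907,.006],[.4288,-.303,.006],[.4137,-.2836,0],[.4137,-.2836,.018],[.399,-.327,0],[.5175,-.319,0.002]):
    c=K@(R@np.array(p)+t); print(c[:2]/c[2], (c[:2]/c[2]-[240,200])*4)
o=arm.get_obs(); print(o['ee_pos'],o['time_s'])
E
```

```text
[272.57594124 249.18233305] [130.30376495 196.72933221]
[277.51034541 251.06336373] [150.04138163 204.25345494]
[266.46406333 254.18154916] [105.85625333 216.72619665]
[266.60006719 248.12244847] [106.40026877 192.48979388]
[280.98419546 265.20959665] [163.93678184 260.83838661]
[301.00575976 231.96074793] [244.02303904 127.8429917 ]
[ 0.26507552 -0.24434891  0.04377237] 5.5
```

View pics/s2.png

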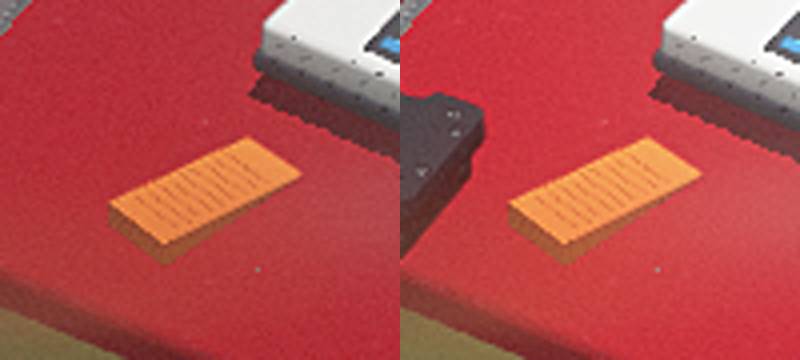

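The wedge really hasn't moved. I'll repeat the push, stop at its end and look there.

play_rows:
  gripper: [0,0,0,0,0,0,0,0,0,0,0,0]
  linear:
    - [-5,0,0]
    - [-5,0,0]
    - [-5,0,0]
    - [-1,-1,1.5]
    - [0,-1,1.5]
    - [0,-1,0.9]
    - [0,-0.5,0]
    - [0,-0.5,0]
    - [0,-0.5,0]
    - [0,-0.5,0]
    - [0,-0.5,0]
    - [0,0,0]
  spin: [0,0,0,0,0,0,0,0,0,0,0,0]

```text
time_s: 6.7
ee_pos: [0.4253, -0.3004, 0.0048]
ee_rot: [-180.0, 0.0, 180.0]
force: [0.9, 0.1, -0.6]
finger_gap: 0.0005
finger_force: 0.0
```

```bash
python3 - <<'E'
from h import *
im,d=eyes.read_camera('scene')
cv2.imwrite('pics/s3.png',cv2.resize(im[190:290,230:350],None,fx=6,fy=6,interpolation=2))
o=arm.get_obs(); print(o['ee_pos'],o['force'],o['ft_torque'])
E
```

```text
[ 0.42517624 -0.29995272  0.00468777] [-0.00628594 -0.12990031  0.0408856 ] [0.09275853 0.00128713 0.00905001]
```

View pics/s3.png

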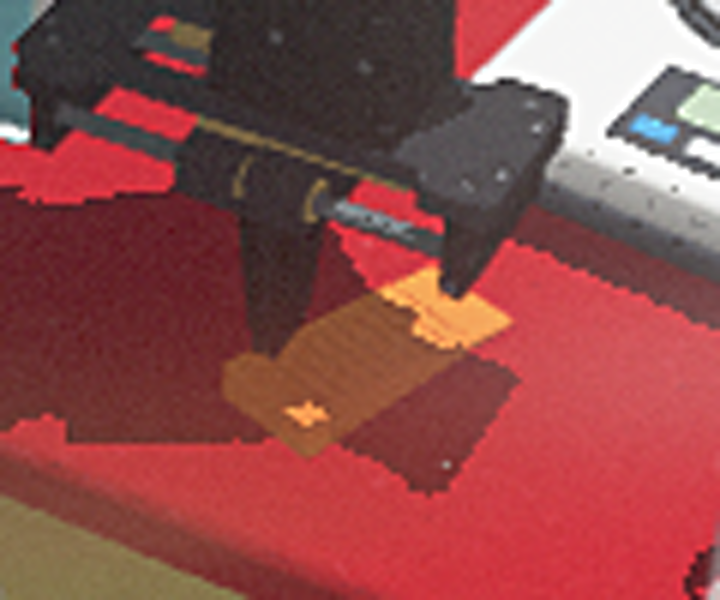

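The fingertip shows over the wedge's side with no force and no wedge motion, so side contact at this height isn't effective. I'll lift off, go behind the heel, feel for the bench, and push there.

play_rows:
  gripper: [0,0,0,0,0,0,0,0,0]
  linear:
    - [0,0,-2]
    - [0,0,-2]
    - [3,-0.5,0]
    - [3,-0.6,0]
    - [0,0,1.5]
    - [0,0,1.5]
    - [0,0,0.7]
    - [0,0,0.3]
    - [0,0,0]
  spin: [0,0,0,0,0,0,0,0,0]

```text
time_s: 7.65
ee_pos: [0.3653, -0.3105, 0.0044]
ee_rot: [180.0, -0.0, -180.0]
force: [0.7, -0.4, -0.5]
finger_gap: 0.0006
finger_force: 0.0
```

play_rows:
  gripper: [0,0]
  linear:
    - [0,0,0.2]
    - [0,0,0]
  spin: [0,0]

```text
time_s: 7.85
ee_pos: [0.3654, -0.3106, 0.0027]
ee_rot: [-180.0, 0.0, -180.0]
force: [1.0, 0.2, -0.6]
finger_gap: 0.0004
finger_force: 0.0
```

play_rows:
  gripper: [0,0]
  linear:
    - [0,0,0.2]
    - [0,0,0]
  spin: [0,0]

```text
time_s: 8.05
ee_pos: [0.3652, -0.3106, 0.0005]
ee_rot: [180.0, 0.0, -180.0]
force: [1.1, -0.9, -0.4]
finger_gap: 0.0003
finger_force: 0.0
```

play_rows:
  gripper: [0,0,0,0,0,0,0,0]
  linear:
    - [0,0,-0.4]
    - [-1,0,0]
    - [-1,0,0]
    - [-0.5,0,0]
    - [-0.5,0,0]
    - [-0.5,0,0]
    - [-0.5,0,0]
    - [0,0,0]
  spin: [0,0,0,0,0,0,0,0]

```text
time_s: 8.85
ee_pos: [0.4058, -0.3106, 0.0045]
ee_rot: [-180.0, 0.0, -180.0]
force: [-0.2, -0.2, 0.5]
finger_gap: 0.0006
finger_force: 0.0
```

```bash
python3 - <<'E'
from h import *
im=wedge(.006)
o=arm.get_obs(); print(o['ee_pos'],o['force'])
E
```

```text
wedge [ 493.1 -334.8] [43. 36.] 70.6
[[469.0, -349.1000061035156], [502.8999938964844, -361.1000061035156], [517.2000122070312, -320.5], [483.29998779296875, -308.6000061035156]]
bal [ 649.5 -407.2] [174.  219.3] 83.4
[ 0.40539644 -0.31055536  0.00442685] [-0.05697771  0.49446305 -0.01697872]
```

play_rows:
  gripper: [0,0,0,0]
  linear:
    - [-0.4,0,0]
    - [-0.4,0,0]
    - [-0.4,0,0]
    - [0,0,0]
  spin: [0,0,0,0]

```text
time_s: 9.3
ee_pos: [0.4177, -0.3107, 0.0045]
ee_rot: [-180.0, 0.0, -180.0]
force: [0.4, 0.5, -0.7]
finger_gap: 0.0007
finger_force: 0.0
```

```bash
python3 - <<'E'
from h import *
im=wedge(.006)
o=arm.get_obs(); print(o['ee_pos'],o['force'])
im,d=eyes.read_camera('scene')
cv2.imwrite('pics/s4.png',cv2.resize(im[200:290,230:350],None,fx=6,fy=6,interpolation=2))
E
```

```text
wedge [ 496.8 -339.4] [36.8 25.7] 71.0
[[478.6000061035156, -352.70001220703125], [503.0, -361.0], [515.0, -326.20001220703125], [490.6000061035156, -317.8999938964844]]
bal [ 649.5 -407.1] [173.9 219.3] 83.4
[ 0.41741744 -0.31058183  0.00444572] [0.10770637 1.16455186 0.40743347]
```

View pics/s4.png

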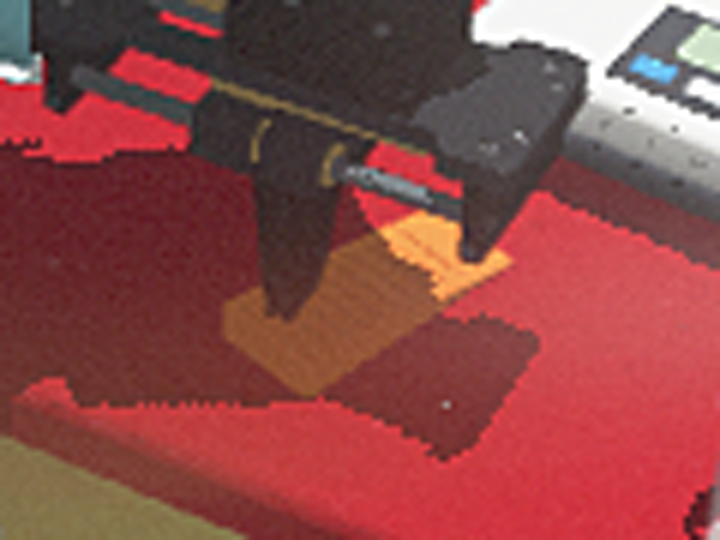

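In the scene crop the tip overlaps the wedge top at about (285,318). I'll use the depth image to find where the tip really is in 3-D.

```bash
python3 - <<'E'
from h import *
im,d=eyes.read_camera('scene'); P=pts('scene',d)
K,R,t=cam('scene'); p=arm.get_obs()['ee_pos']; c=K@(R@p+t); print('tcp px',c[:2]/c[2])
for v in range(240,262,2): print(v,[tuple((P[v,u]*1000).round().astype(int)) for u in (274,277,279,282)], im[v,277])
b=cv2.cvtColor(im,cv2.COLOR_BGR2HSV); m=(b[...,0]<6)&(b[...,1]>150)&(d>0); m[:200]=0
print('bench z scene',np.median(P[m][:,2]))
E
```

```text
tcp px [278.11216979 255.93302717]
240 [(np.int64(403), np.int64(-306), np.int64(59)), (np.int64(406), np.int64(-312), np.int64(60)), (np.int64(405), np.int64(-317), np.int64(63)), (np.int64(410), np.int64(-321), np.int64(60))] [47 48 72]
242 [(np.int64(404), np.int64(-306), np.int64(53)), (np.int64(405), np.int64(-313), np.int64(56)), (np.int64(404), np.int64(-318), np.int64(58)), (np.int64(416), np.int64(-319), np.int64(49))] [41 47 71]
244 [(np.int64(403), np.int64(-307), np.int64(49)), (np.int64(406), np.int64(-312), np.int64(48)), (np.int64(405), np.int64(-317), np.int64(52)), (np.int64(414), np.int64(-320), np.int64(46))] [47 49 79]
246 [(np.int64(405), np.int64(-306), np.int64(41)), (np.int64(405), np.int64(-313), np.int64(45)), (np.int64(405), np.int64(-318), np.int64(46)), (np.int64(418), np.int64(-318), np.int64(36))] [50 50 83]
248 [(np.int64(405), np.int64(-306), np.int64(35)), (np.int64(405), np.int64(-313), np.int64(38)), (np.int64(404), np.int64(-318), np.int64(42)), (np.int64(435), np.int64(-311), np.int64(13))] [45 50 86]
250 [(np.int64(419), np.int64(-299), np.int64
[... 524 characters left out ...]
 np.int64(-319), np.int64(12))] [ 58  85 146]
256 [(np.int64(402), np.int64(-308), np.int64(15)), (np.int64(405), np.int64(-314), np.int64(16)), (np.int64(406), np.int64(-318), np.int64(17)), (np.int64(412), np.int64(-322), np.int64(14))] [ 51  77 138]
258 [(np.int64(405), np.int64(-307), np.int64(7)), (np.int64(401), np.int64(-316), np.int64(14)), (np.int64(402), np.int64(-320), np.int64(16)), (np.int64(405), np.int64(-326), np.int64(15))] [ 54  83 145]
260 [(np.int64(401), np.int64(-309), np.int64(5)), (np.int64(399), np.int64(-317), np.int64(10)), (np.int64(397), np.int64(-323), np.int64(15)), (np.int64(400), np.int64(-328), np.int64(15))] [ 54  84 145]
bench z scene -0.004852889134440491
```

Depth shows the lowest visible finger point about 20 mm above the reported TCP (z≈25 mm over a 16 mm wedge), so the fingers have been passing above it. I'll back off and feel for the bench lower down in small steps.

play_rows:
  gripper: [0,0,0,0,0,0,0]
  linear:
    - [0,0,-1]
    - [4.5,0,0]
    - [0,0,1.2]
    - [0,0,0.4]
    - [0,0,0.2]
    - [0,0,0.2]
    - [0,0,0]
  spin: [0,0,0,0,0,0,0]

```text
time_s: 10.15
ee_pos: [0.3727, -0.3106, -0.0056]
ee_rot: [180.0, 0.0, -180.0]
force: [-0.8, -0.1, 1.0]
finger_gap: 0.0002
finger_force: 0.0
```

play_rows:
  gripper: [0,0,0]
  linear:
    - [0,0,0.2]
    - [0,0,0.1]
    - [0,0,0]
  spin: [0,0,0]

```text
time_s: 10.45
ee_pos: [0.3723, -0.3105, -0.0086]
ee_rot: [180.0, -0.0, -180.0]
force: [0.2, 0.4, 0.1]
finger_gap: 0.0001
finger_force: 0.0
```

play_rows:
  gripper: [0,0,0]
  linear:
    - [0,0,0.2]
    - [0,0,0.1]
    - [0,0,0]
  spin: [0,0,0]

```text
time_s: 10.75
ee_pos: [0.3722, -0.3106, -0.0116]
ee_rot: [180.0, -0.0, -180.0]
force: [0.6, 0.0, 0.0]
finger_gap: 0.0003
finger_force: 0.0
```

play_rows:
  gripper: [0,0,0]
  linear:
    - [0,0,0.1]
    - [0,0,0.1]
    - [0,0,0]
  spin: [0,0,0]

```text
time_s: 11.05
ee_pos: [0.3722, -0.3106, -0.0136]
ee_rot: [180.0, -0.0, -180.0]
force: [1.0, -0.4, -0.2]
finger_gap: 0.0005
finger_force: 0.0
```

play_rows:
  gripper: [0,0,0]
  linear:
    - [0,0,0.1]
    - [0,0,0.1]
    - [0,0,0]
  spin: [0,0,0]

```text
time_s: 11.35
ee_pos: [0.3722, -0.3106, -0.0156]
ee_rot: [180.0, -0.0, -180.0]
force: [0.2, 0.1, 0.4]
finger_gap: 0.0008
finger_force: 0.0
```

play_rows:
  gripper: [0,0,0]
  linear:
    - [0,0,0.1]
    - [0,0,0.1]
    - [0,0,0]
  spin: [0,0,0]

```text
time_s: 11.65
ee_pos: [0.3722, -0.3106, -0.0176]
ee_rot: [180.0, -0.0, -180.0]
force: [-0.1, 0.7, -0.4]
finger_gap: 0.0007
finger_force: 0.0
```

```bash
python3 - <<'E'
from h import *
im,d=eyes.read_camera('scene'); P=pts('scene',d)
K,R,t=cam('scene'); p=arm.get_obs()['ee_pos']
for z in (0,.02): 
    c=K@(R@(p+[-.01,0,z])+t); print('px',c[:2]/c[2])
u0=int(round((c[0]/c[2])))
for v in range(248,276,2): print(v,[(P[v,u]*1000).round().astype(int).tolist() for u in (u0-3,u0,u0+3)], im[v,u0].tolist())
E
```

```text
px [265.94877861 279.19096748]
px [266.09965102 272.4942395 ]
248 [[335, -317, 96], [336, -323, 98], [336, -329, 101]] [52, 53, 70]
250 [[338, -315, 87], [338, -322, 91], [336, -329, 96]] [54, 55, 73]
252 [[362, -302, 57], [335, -324, 89], [336, -330, 91]] [50, 52, 77]
254 [[360, -303, 53], [362, -309, 55], [336, -330, 86]] [47, 51, 76]
256 [[360, -304, 48], [361, -310, 50], [361, -317, 54]] [49, 57, 81]
258 [[359, -304, 43], [360, -311, 46], [358, -318, 51]] [51, 55, 81]
260 [[360, -304, 37], [360, -311, 41], [360, -318, 44]] [48, 53, 80]
262 [[358, -305, 34], [360, -311, 35], [359, -319, 40]] [49, 54, 80]
264 [[359, -304, 27], [360, -311, 29], [359, -319, 34]] [53, 56, 83]
266 [[360, -304, 20], [359, -312, 24], [359, -319, 28]] [51, 57, 81]
268 [[360, -304, 14], [360, -311, 18], [359, -319, 23]] [50, 56, 80]
270 [[369, -299, -2], [361, -311, 11], [362, -317, 13]] [47, 57, 79]
272 [[362, -303, 0], [361, -311, 5], [366, -315, 3]] [49, 59, 80]
274 [[361, -304, -5], [363, -310, -3], [366, -316, -3]] [50, 57, 110]
```

The tip is now about 5 mm above the bench, a good push height (TCP z ≈ −0.0176). I'll redo the side nudge at this height.

play_rows:
  gripper: [0,0,0,0,0,0,0,0,0,0,0,0]
  linear:
    - [0,0,-3]
    - [0,5,0]
    - [-3,0,0]
    - [-2.5,0,0]
    - [0,0,2]
    - [0,0,1]
    - [0,-0.6,0]
    - [0,-0.6,0]
    - [0,-0.6,0]
    - [0,-0.6,0]
    - [0,-0.6,0]
    - [0,0,0]
  spin: [0,0,0,0,0,0,0,0,0,0,0,0]

```text
time_s: 12.9
ee_pos: [0.4273, -0.2916, -0.0172]
ee_rot: [-180.0, 0.0, 180.0]
force: [0.8, 0.6, -0.0]
finger_gap: 0.0002
finger_force: 0.0
```

```bash
python3 - <<'E'
from h import *
wedge(.004); print(arm.get_obs()['ee_pos'],arm.get_obs()['force'])
E
```

```text
wedge [ 495.3 -335.8] [43.9 40.2] 78.1
[[471.1000061035156, -353.1000061035156], [510.5, -361.3999938964844], [519.5, -318.3999938964844], [480.1000061035156, -310.20001220703125]]
bal [ 649.5 -407.2] [174.  219.3] 83.4
[ 0.42717853 -0.29111901 -0.01733884] [ 0.27966541  0.34632945 -0.055829  ]
```

It's working: the heading is now about −12°. I'll push about 17 mm more, back off behind the wedge, and measure.

play_rows:
  gripper: [0,0,0,0,0,0,0,0,0,0,0]
  linear:
    - [0,-0.5,0]
    - [0,-0.5,0]
    - [0,-0.5,0]
    - [0,-0.2,0]
    - [0,0,0]
    - [0,2,0]
    - [3,2,-2]
    - [5,0,-2]
    - [5,0,0]
    - [3,0,0]
    - [0,0,0]
  spin: [0,0,0,0,0,0,0,0,0,0,0]

```text
time_s: 14.05
ee_pos: [0.268, -0.2656, 0.0214]
ee_rot: [179.9, -0.1, 179.9]
force: [0.4, 0.4, 0.0]
finger_gap: 0.0004
finger_force: 0.0
```

```bash
python3 - <<'E'
from h import *
wedge(.006); print(arm.get_obs()['ee_pos'])
E
```

```text
wedge [ 463.5 -337.4] [ 45.2 110.1] 89.1
[[408.1000061035156, -359.1000061035156], [518.2000122070312, -360.79998779296875], [518.9000244140625, -315.6000061035156], [408.79998779296875, -313.8999938964844]]
bal [ 649.5 -407.3] [173.6 219.2] 83.5
[ 0.26974588 -0.26673019  0.02136091]
```

The heading is now −0.9° and the centreline passes about 7 mm right of the foot. I'll push the heel with two slightly open fingertips for steady steering, with a small CCW spin to correct the offset.

play_rows:
  gripper: [2,2,2,2,2,2,2,2,2,2]
  linear:
    - [-3,-3.5,0]
    - [-3,-3.5,0]
    - [-3,0,0.5]
    - [-1.5,0,1]
    - [0,0,1]
    - [0,0,0.5]
    - [0,0,0.3]
    - [0,0,0.3]
    - [0,0,0.2]
    - [0,0,0]
  spin: [0,0,0,0,0,0,0,0,0,0]

```text
time_s: 15.1
ee_pos: [0.3755, -0.3377, -0.0169]
ee_rot: [180.0, -0.0, 180.0]
force: [-0.3, -0.1, 0.1]
finger_gap: 0.0201
finger_force: 0.0
```

play_rows:
  gripper: [2,2,2,2,2,2,2,2]
  linear:
    - [-1,0,0]
    - [-0.5,0,0]
    - [-0.5,0,0]
    - [-0.5,0,0]
    - [-0.5,0,0]
    - [-0.5,0,0]
    - [-0.5,0,0]
    - [0,0,0]
  spin: [0,0,0,-0.7,-0.7,-0.7,-0.7,0]

```text
time_s: 15.9
ee_pos: [0.4165, -0.3373, -0.017]
ee_rot: [-180.0, 0.0, -177.1]
force: [-0.3, 0.4, 0.3]
finger_gap: 0.0199
finger_force: 0.0
```

```bash
python3 - <<'E'
from h import *
wedge(.004); print(arm.get_obs()['ee_pos'],arm.get_obs()['force'])
E
```

```text
wedge [ 513.8 -330.4] [42.5 48.9] 89.5
[[489.20001220703125, -351.5], [538.0999755859375, -351.8999938964844], [538.5, -309.3999938964844], [489.5, -309.0]]
bal [ 649.5 -407.1] [174.  219.5] 83.4
[ 0.41611589 -0.33717937 -0.01699977] [ 0.08559843 -0.55755313 -0.79086652]
```

The wedge tip is now at about (0.538,−0.331), in line with the foot. Before going further I'll check how low the gripper body hangs relative to the 60 mm deck.

```bash
python3 - <<'E'
from h import *
im,d=eyes.read_camera('scene'); P=pts('scene',d)
V=im.max(-1); q=P[(d>0)&(V<110)]; e=arm.get_obs()['ee_pos']
m=(abs(q[:,0]-e[0])<.06)&(q[:,2]>.02)&(q[:,2]<.16)
for y0 in np.arange(-.44,-.23,.02):
    s=q[m&(q[:,1]>=y0)&(q[:,1]<y0+.02)]
    if len(s)>5: print(round(y0,2),len(s),'z',np.percentile(s[:,2],[1,10]).round(3),'x',np.percentile(s[:,0],[2,98]).round(3))
E
```

```text
-0.44 170 z [0.087 0.105] x [0.383 0.447]
-0.42 309 z [0.085 0.098] x [0.383 0.45 ]
-0.4 319 z [0.093 0.118] x [0.388 0.44 ]
-0.38 313 z [0.082 0.093] x [0.38  0.411]
-0.36 359 z [0.022 0.037] x [0.381 0.419]
-0.34 413 z [0.022 0.037] x [0.379 0.423]
-0.32 165 z [0.048 0.088] x [0.377 0.43 ]
-0.3 175 z [0.092 0.095] x [0.382 0.438]
-0.28 359 z [0.084 0.094] x [0.376 0.441]
-0.26 139 z [0.086 0.109] x [0.376 0.442]
```

The body bottom is at about 83 mm, well above the deck. I'll keep pushing.

play_rows:
  gripper: [2,2,2,2,2,2,2,2,2,2]
  linear:
    - [-0.5,0,0]
    - [-0.5,0,0]
    - [-0.5,0,0]
    - [-0.5,0,0]
    - [-0.5,0,0]
    - [-0.5,0,0]
    - [-0.4,0,0]
    - [-0.3,0,0]
    - [-0.2,0,0]
    - [0,0,0]
  spin: [0,0.3,0.3,0.3,0.3,0.3,0,0,0,0]

```text
time_s: 17.0
ee_pos: [0.455, -0.3358, -0.0169]
ee_rot: [-180.0, 0.0, -178.7]
force: [-1.3, 0.3, 0.8]
finger_gap: 0.0199
finger_force: 0.0
```

```bash
python3 - <<'E'
from h import *
im=wedge(.006); print(arm.get_obs()['ee_pos'],arm.get_obs()['force'])
E
```

```text
wedge [ 544.7 -319.3] [13.   6.5] 89.5
[[541.4000244140625, -325.79998779296875], [548.0, -325.79998779296875], [548.0999755859375, -312.79998779296875], [541.5, -312.70001220703125]]
bal [ 649.6 -407.1] [174.  219.4] 83.3
[ 0.45489029 -0.33584255 -0.01693295] [-0.39991761 -0.25282948  0.33867436]
```

play_rows:
  gripper: [2,2,2,2]
  linear:
    - [-0.3,0,0]
    - [-0.3,0,0]
    - [-0.3,0,0]
    - [0,0,0]
  spin: [0,0,0,0]

```text
time_s: 17.45
ee_pos: [0.4633, -0.3353, -0.017]
ee_rot: [179.9, -0.1, -178.7]
force: [-4.7, 0.4, 3.5]
finger_gap: 0.0202
finger_force: 2.3
```

play_rows:
  gripper: [2,2,2]
  linear:
    - [-0.2,0,0]
    - [-0.1,0,0]
    - [0,0,0]
  spin: [0,0,0]

```text
time_s: 17.75
ee_pos: [0.4648, -0.3349, -0.017]
ee_rot: [179.9, -0.2, -178.7]
force: [-12.7, -0.1, 7.1]
finger_gap: 0.0201
finger_force: 6.6
```

Resistance rose sharply (4.7 N to 12.7 N within 1.5 mm), so the wedge is tight under the foot. I'll back off, go above the corner with shut fingers, and press to feel.

play_rows:
  gripper: [2,2,2,2,0,0,0,0,0,0,0,0]
  linear:
    - [1,0,0]
    - [3,0,0]
    - [0,0,-4]
    - [0,0,-4]
    - [0,0,-4]
    - [-4,0,0]
    - [-4,0,0]
    - [-4,0,0]
    - [-2.4,0,0]
    - [0,0,2]
    - [0,0,1.5]
    - [0,0,0]
  spin: [0,0,0,0,0,0,0,0,0,0,0,0]

```text
time_s: 18.95
ee_pos: [0.5694, -0.3325, 0.0657]
ee_rot: [179.9, -0.2, -178.7]
force: [-0.0, 0.2, -0.6]
finger_gap: 0.0004
finger_force: 0.0
```

```bash
python3 - <<'E'
from h import *
im,d=eyes.read_camera('scene'); P=pts('scene',d)
o=arm.get_obs(); print(o['ee_pos'],o['force'])
hsv=cv2.cvtColor(im,cv2.COLOR_BGR2HSV); m=(hsv[...,0]>7)&(hsv[...,0]<22)&(hsv[...,1]>150); m[:195]=0;m[290:]=0;m[:,:240]=0;m[:,360:]=0
q=P[m&(d>0)]; q=q[(q[:,2]<.03)]; print('wedge vis', q.min(0).round(3),q.max(0).round(3),len(q))
cv2.imwrite('pics/s5.png',cv2.resize(im[150:270,250:420],None,fx=4.6,fy=4.6,interpolation=2))
E
```

```text
[ 0.56984283 -0.33292888  0.06707573] [-0.61232598  0.91003737  0.0942727 ]
wedge vis [ 0.472 -0.358 -0.004] [ 0.565 -0.306  0.019] 519
```

View pics/s5.png

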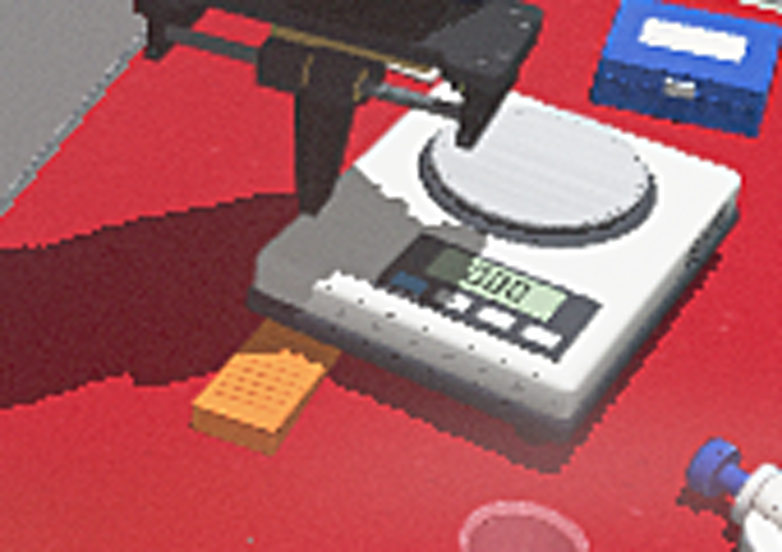

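The wedge is under the corner and the fingertips are above it at about (315,210). I'll go down slowly.

play_rows:
  gripper: [0,0,0,0]
  linear:
    - [0,0,1]
    - [0,0,0.8]
    - [0,0,0.3]
    - [0,0,0]
  spin: [0,0,0,0]

```text
time_s: 19.4
ee_pos: [0.5705, -0.3331, 0.0466]
ee_rot: [180.0, -0.0, -178.7]
force: [-0.9, -0.2, 0.1]
finger_gap: 0.0005
finger_force: 0.0
```

play_rows:
  gripper: [0,0,0]
  linear:
    - [0,0,0.2]
    - [0,0,0.1]
    - [0,0,0]
  spin: [0,0,0]

```text
time_s: 19.7
ee_pos: [0.5708, -0.3332, 0.0441]
ee_rot: [180.0, 0.0, -178.7]
force: [-0.5, -0.4, 0.6]
finger_gap: 0.0006
finger_force: 0.0
```

play_rows:
  gripper: [0,0,0]
  linear:
    - [0,0,0.1]
    - [0,0,0.1]
    - [0,0,0]
  spin: [0,0,0]

```text
time_s: 20.0
ee_pos: [0.5707, -0.3332, 0.042]
ee_rot: [180.0, -0.0, -178.7]
force: [0.2, -1.0, -0.7]
finger_gap: 0.0004
finger_force: 0.0
```

play_rows:
  gripper: [0,0,0]
  linear:
    - [0,0,0.1]
    - [0,0,0.1]
    - [0,0,0]
  spin: [0,0,0]

```text
time_s: 20.3
ee_pos: [0.5707, -0.3331, 0.0399]
ee_rot: [180.0, -0.0, -178.7]
force: [0.0, -0.2, -0.2]
finger_gap: 0.0003
finger_force: 0.0
```

play_rows:
  gripper: [0,0]
  linear:
    - [0,0,0.1]
    - [0,0,0]
  spin: [0,0]

```text
time_s: 20.5
ee_pos: [0.5707, -0.3332, 0.039]
ee_rot: [180.0, -0.0, -178.7]
force: [-0.1, -0.1, 0.7]
finger_gap: 0.0004
finger_force: 0.0
```

play_rows:
  gripper: [0,0]
  linear:
    - [0,0,0.1]
    - [0,0,0]
  spin: [0,0]

```text
time_s: 20.7
ee_pos: [0.5708, -0.3332, 0.0386]
ee_rot: [-180.0, 0.0, -178.7]
force: [-0.9, 1.7, 5.2]
finger_gap: 0.0006
finger_force: 2.4
```

play_rows:
  gripper: [0,0]
  linear:
    - [0,0,0.05]
    - [0,0,0]
  spin: [0,0]

```text
time_s: 20.9
ee_pos: [0.5708, -0.3332, 0.0385]
ee_rot: [-180.0, 0.0, -178.7]
force: [-2.8, 1.8, 8.8]
finger_gap: 0.0002
finger_force: 4.2
```

play_rows:
  gripper: [0,0]
  linear:
    - [0,0,0.05]
    - [0,0,0]
  spin: [0,0]

```text
time_s: 21.1
ee_pos: [0.5708, -0.3332, 0.0384]
ee_rot: [-180.0, 0.0, -178.7]
force: [-4.3, 2.8, 12.4]
finger_gap: 0.0004
finger_force: 6.1
```

play_rows:
  gripper: [0,0,0,0]
  linear:
    - [0,0,0]
    - [0,0,0]
    - [0,0,0]
    - [0,0,0]
  spin: [0,0,0,0]

```text
time_s: 21.5
ee_pos: [0.5708, -0.3332, 0.0384]
ee_rot: [-180.0, 0.0, -178.7]
force: [-2.7, 3.0, 12.3]
finger_gap: 0.0004
finger_force: 6.1
```

```bash
python3 - <<'E'
from h import *
wedge(); o=arm.get_obs(); print(o['ee_pos'],o['force'],o['time_s'])
E
```

```text
Traceback (most recent call last):
  File "h.py", line 18, in wedge
    cs=max(cv2.findContours(o,0,1)[0],key=cv2.contourArea)
ValueError: max() iterable argument is empty
```

The corner is firm: the force went from 5 to 12 N with only 0.2 mm of give, and it holds steady. I'll do a last check of the wedge's lateral position and the balance's place.

```bash
python3 - <<'E'
from h import *
print('heel bottom corners',ray('scene',[[291.96,242.4],[309.8,248.5]],0).round(4).tolist())
print('heel top corners',ray('scene',[[193/4.6+250,403/4.6+150],[275/4.6+250,430/4.6+150]],.018).round(4).tolist())
im,d=eyes.read_camera('top'); P=pts('top',d)
K,R,t=cam('top')
s,ds=eyes.read_camera('scene'); a=cv2.imread('pics/scene0.png')
m=np.abs(s.astype(int)-a)[190:245,330:412].mean(); print('scene diff of balance front right',m)
g=lambda x:cv2.cvtColor(x[165:250,340:415],cv2.COLOR_BGR2GRAY).astype(np.float32)
print(cv2.phaseCorrelate(g(a),g(s)))
o=arm.get_obs(); print(o['ee_pos'],o['force'],o['time_s'])
E
```

```text
heel bottom corners [[0.4764, -0.3156, 0.0], [0.4778, -0.3593, 0.0]]
heel top corners [[0.4723, -0.3166, 0.018], [0.4741, -0.3595, 0.018]]
scene diff of balance front right 22.46119733924612
((0.3577163219925694, -0.1261891980029617), 0.7482289488050673)
[ 0.57079301 -0.33318974  0.03842498] [-3.47825303  3.34695056 12.39897772] 21.65
```

```bash
python3 - <<'E'
from cell import arm
print(arm.sign_off())
E
```

```text
the job is handed in; nothing more can be done
None
```

The job is handed in: the wedge is tight under the bare front-left foot, about 3 mm off its middle line. At hand-in the fingertips were still pressing that corner with about 12 N, with only 0.2 mm of give from 5 to 12 N. The balance shifted under about 1 mm by camera; I took level from the firm press and did not measure tilt directly.

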